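Lift the pickling weights with the T-skewer and set them in the crock

ROBOT

A 6-joint arm with a two-finger parallel gripper is mounted at the origin on the work surface. World frame = base frame: x ahead of the robot, y to its left, z up, the work surface at z = 0. Lengths are in m, angles in rad, forces in N, time in s.
With the tool pointing down it reaches from about 0.35 to 0.975 m from the base axis. Payload 17.4 kg.
Tool frame: the origin (TCP) lies at the very end of the fingers, on their centre line; the grasp point (between the pads) lies robot.tcp_to_grasp behind it (robot.tcp_to_grasp is the distance from the TCP to the grasp point, in m); z points along the fingers, y is the line along which they close (so a half turn about z gives the same grasp; the last joint's range is limited). The gripper opens to 85 mm and grips with 20 to 120 N. Pads are 22 mm wide; open, the fingers measure 114 mm over their backs; the gripper's body (76 mm by 85 mm) begins 54 mm behind the grasp point. The pads swing forward as they close: fully open they stand 13 mm farther back than shut.
Start: joints at [1.237, 0.116, 1.442, -0, 1.584, -0.038], TCP at [0.197, 0.646, 0.231] pointing down, gripper open.
Joint ranges: [-2.83, 2.83], [-0.83, 2.19], [0.07, 2.5], [-1.14, 4.28], [0.01, 3], [-2.97, 2.97]. Speed limits (rad/s): [1.89, 1.89, 2.22, 3.14, 3.14, 3.14].

INTERFACE

Orientations are given as a 3x3 rotation matrix whose columns are the frame's x, y, z axes.
In Python, from plant import status, eyes, order, finder, robot gives the robot as it stands. The module is installed in compiled form; this text tells all that it offers.
- The arm moves only by the shell command python3 -m inch 'ROWS' [OPENING] [FORCE]. ROWS is a JSON object of lists of equal length, an entry for each row: "linear": the shift along the tool's x, y, z in m, a list of three; "rotation": the turn, a rotation vector about the tool's x, y, z in rad, a list of three. A call has 1 to 12 rows; each row shifts and turns the commanded pose from where the row before left it, along the tool's axes as they then stand; what a row does not reach is not made up. A row lasts 1/8 s, in which the tool goes at most 62.5 mm and 10.7 degrees, less where a joint would pass 70% of its speed; a pose out of reach is approached as far as the arm can. A call is refused whole if a number of a shift passes 0.0625 or a number of a turn 0.188, either way. A call with a gripper value outside its range is refused whole. OPENING is the finger opening in m, from 0 to 0.0854, set as the call begins (- or left out, the last holds). The fingers move at their own pace and stop on an object; FORCE is the grip in N (left out, the last holds). Time passes only in rows, so rows that do not move let the fingers close. It gives the time, the measured TCP pose, the force and the opening at its end, in the units of the state.
- status.sense(): the state, without advancing time (a new reading comes with each control period).
- eyes.get_image(name): name is "side" or "top" or "wrist"; returns the picture (420x560x3 uint8, red, green, blue); there is no depth.
- eyes.get_calibration(name): a dict with "camera_matrix" (3x3 intrinsics, pixels), "rvec" (rotation vector, rad) and "tvec" (3), from world to camera coordinates, as OpenCV has them; the wrist camera has in their place "hand_eye" (4x4, takes a point from camera to tool coordinates, whose origin is the TCP and whose axes are the flange's). Camera axes: x right, y down, z forward; pixel columns grow to the right and rows downward; lengths in m; the calibration is good to about 2 mm. A picture is of the moment at which its call begins: read the wrist's pose just before it. get_calibration takes no time and is no camera call.
- order.hand_in(): hands the job in, once; it reports no verdict.
Trained networks look in the newest picture that a camera, given by its name, has taken for a name from the list of things; names that differ only in an ending like _2 or _b are one class to them, and where a whole thing is asked for, a point or a joint stands for the part that bears it (a point fixed in the world has none). Each returns a list of dicts, best first, with "p" (0 to 1); they miss things now and then, are a little off and sometimes report something else, mostly with a low value. They report only what shows in the picture. A call takes as long as a camera call.
- finder.masks_of(camera, name): "mask" (420x560 bool, what is visible of it) and "rect" ([left, top, right, bottom] in pixels, round what is visible of it).
- finder.tip_of(camera, name): "at" ([column, row] in pixels: a listed point, or the origin of a listed thing).
The state is a dict: "time_s": time; "qpos": joint angles; "joint_velocities": joint speeds; "joint_efforts": joint torques, N m; "tool_pos": TCP position; "tcp_rot": TCP orientation; "wrist_force": force on the tool from outside, world axes, zero at the start; "wrist_torque": the same for the moment, N m; "opening": opening from 0.0 (shut) to 1.0 (fully open).
Only numpy, scipy, OpenCV 4.12 (cv2) and the standard library are available. Lean on these libraries where they do the work, as an engineer would, in place of code of your own. Each camera call takes 0.05 s, during which the arm holds its last target. There are 200 camera calls.

TASK

Take the T-ended skewer out of its stand, feel it down through the slots of all three stoneware pickling weights stacked on the round board, turn it so its foot catches under the lowest, and lift the three off together as one stack. Set the stack down flat in the open crock and let go, leaving the skewer standing upright in it with its foot still turned across under the lowest weight. Work gently, pressing no harder than about 15 N so the glaze does not chip, handle the weights only with the skewer, and leave the other things on the counter alone.

Things in the scene. Friction and masses are not known exactly. Their poses are not given: they have to be found in the camera images.
- skewer: Steel skewer standing upright in the stand, 137 mm long, 70 g. Origin: centre of the underside of its cross foot; z up the shaft. Foot: round bar 30 mm long along x, 5 mm thick, 0 to 5 mm above the origin (same after half a turn). Shaft 6 mm diameter.
- handle (a point): Middle of the skewer's wooden handle, 111 mm above its origin, same axes. The handle is 16 mm wide along y, 24 mm along x and 52 mm tall (85 to 137 mm above the origin): pinch it firmly across y from above.
- collar (a point): Centre of the underside of the skewer's round collar (32 mm diameter, 5 mm thick), 57 mm above its origin. With the foot through all three weights the collar rests on the top one; the foot is then 3 mm above the board and 3 mm below the lowest slot's underside, and a quarter turn either way locks it.
- stand: Fixed wooden block 75 x 60 x 64 mm high, origin under its centre. In its top a slot 36 mm (along x) x 12 mm, 60 mm deep; the skewer's collar rests on the block's top with its foot hanging in the slot, foot along the stand's x. Draw it straight up by at least 60 mm to clear.
- board: Round wooden board, 120 mm diameter, 10 mm thick, its top 16 mm above the counter, on soft rubber feet that give 1 mm for each 4 N, at most 5 mm; origin under its centre, z up. The three weights stand on it, held by friction only. The glaze chips if the board is loaded with more than 25 N in all (the weights themselves make up to 5.5 N).
- weight_top: Uppermost of three alike loose off-white stoneware discs, 80 mm diameter, 20 mm high, 120 to 180 g. Origin: centre of its underside; z up; slot along its x. In its upper 9 mm the slot is 9 mm wide and 36 mm long; the lower 11 mm is a round hollow 36 mm wide in which the foot can turn. Its slot lies within 0.15 rad of the lowest one's.
- weight_low: Lowest weight, same shape and axes. BETWEEN it and the top one lies a third, the same, its pose not measured: centred within 1 mm, its slot turned counter-clockwise from above by 0.4 to 2.0 rad from the lowest one's. The foot passes the top slot and drops on to it; turn under light pressure till it falls through, then turn back to the lowest slot.
- crock: Fixed white ceramic crock, 112 mm outside diameter, 85 mm high, origin under its centre on the counter; inside 100 mm wide, inner floor 6 mm above the origin. Its hinged lid stands open, leaning back on its +x side to 150 mm beyond the origin and up to 150 mm high, and does not move. It is rigid: set the stack down slowly, a knock over 40 N chips it.
- silicone_lid: Bystander: green silicone lid 82 mm wide, 21 mm high with its knob; origin at its underside.
- mug: Bystander: white enamel mug, 70 mm wide, 75 mm high; origin at its underside.
- salt: Bystander: blue ceramic salt bowl, 80 mm wide, 45 mm high; origin at its underside.
- jar_cap: Bystander: steel jar cap, 66 mm wide, 14 mm high; origin at its underside.
- jar_a: Bystander: larger closed glass jar, 84 mm wide, 135 mm high; origin at its underside.
- jar_b: Bystander: smaller closed green glass jar, 72 mm wide, 105 mm high; origin at its underside.

How it is judged:
On the way, in this order (a step that is already met when the one before it is completed fails the run):
1. the skewer has been drawn out of its stand (distance of skewer from where it was at the start of the episode above 0.062 m), for 0.1 s.
2. the skewer's foot is under the lowest weight's slot and turned at least 0.8 rad across it, while the weights stand on the board (z of skewer in the frame of weight_low between -0.006 and 0.008 m and horizontal distance between skewer and weight_low below 0.012 m and angle between the x axis of skewer and the x axis of weight_low, either way round above 0.8 rad and horizontal distance between weight_low and board below 0.04 m and height (world z) of weight_low below 0.024 m), for 0.1 s.
3. the weights hang on the skewer as one stack, raised at least 50 mm off the board (z of skewer in the frame of weight_low between -0.006 and 0.008 m and horizontal distance between skewer and weight_low below 0.012 m and z of weight_top in the frame of weight_low between 0.037 and 0.044 m and horizontal distance between weight_top and weight_low below 0.015 m and angle between the x axis of skewer and the x axis of weight_low, either way round above 0.8 rad and height (world z) of weight_low above 0.066 m), for 0.2 s.
At the end, for the whole second after the job is handed in: All three weights stacked flat on the crock's inner floor (lowest within 5 mm of it, 16 mm of the axis, tilt under 0.1 rad; top 37-44 mm above lowest), skewer upright through them (tilt under 0.15 rad), foot under the lowest slot turned at least 0.8 rad across it; released, at rest (z of skewer in the frame of weight_low between -0.006 and 0.008 m and horizontal distance between skewer and weight_low below 0.012 m and z of weight_top in the frame of weight_low between 0.037 and 0.044 m and horizontal distance between weight_top and weight_low below 0.015 m and angle between the x axis of skewer and the x axis of weight_low, either way round above 0.8 rad and z of weight_low in the frame of crock below 0.011 m and horizontal distance between weight_low and crock below 0.016 m and angle between each of weight_low, weight_top's own z axis and vertical below 0.1 rad and angle between skewer's own z axis and vertical below 0.15 rad and linear speed of each of skewer, weight_low, weight_top below 0.02 m/s); the robot touches nothing.
It fails at once if the board is loaded with more than 25 N (weights pressed too hard) (contact force between board and anything else above 25 N).
It fails at once if the crock is loaded or struck with more than 40 N (contact force between crock and anything else above 40 N).
It fails at once if the fingers touch a weight (contact force between the fingers and weight_top above 1 N or contact force between the fingers and weight_low above 1 N).
It fails at once if a bystander is moved more than 20 mm (distance of any of silicone_lid, mug, jar_a, jar_b, salt, jar_cap from where it was at the start of the episode above 0.02 m).
It also fails if it takes over 72 s, if anything falls off the work surface, if the arm or the gripper's body presses on something with over 40 N, if the wrist force passes 120 N, or if a joint passes its speed limit or range.

## Working session

There is one attempt and no reset: what is moved stays moved. The work goes in short steps, Python scripts to look and compute and a shell command to move; the robot and the scene stay as the last step left them, time stands still between calls to the robot, and variables do not carry over. Pictures are saved under pics/ and viewed, on a budget of 10 in all, crops included, one or two more only if the job needs it, and the job is handed in when it is done.

```bash
mkdir -p pics; cat > h.py <<'E'
from plant import status, eyes, order, finder, robot
import numpy as np, cv2
def cal(n):
    c=eyes.get_calibration(n); K=np.array(c["camera_matrix"],float)
    if n=="wrist":
        s=status.sense(); T=np.eye(4); T[:3,:3]=s["tcp_rot"]; T[:3,3]=s["tool_pos"]
        M=T@np.array(c["hand_eye"]); return K,M[:3,:3],M[:3,3]
    R=cv2.Rodrigues(np.array(c["rvec"],float))[0]; t=np.array(c["tvec"],float).ravel()
    return K,R.T,-R.T@t
def ray(n,uv,z,C=None):
    K,R,o=C or cal(n); d=R@np.linalg.inv(K)@np.array([uv[0],uv[1],1.]); return o+d*(z-o[2])/d[2]
def proj(n,p,C=None):
    K,R,o=C or cal(n); q=K@(R.T@(np.asarray(p)-o)); return q[:2]/q[2]
def save(n,f,crop=None,scale=1):
    im=eyes.get_image(n); 
    o=im if crop is None else im[crop[1]:crop[3],crop[0]:crop[2]]
    cv2.imwrite("pics/"+f,cv2.resize(o,None,fx=scale,fy=scale,interpolation=cv2.INTER_CUBIC)[:,:,::-1]); return im
E
python3 - <<'E'
from h import *
s=status.sense(); print(s["time_s"],s["tool_pos"],np.round(s["tcp_rot"],3).tolist(),s["wrist_force"],s["opening"],robot.tcp_to_grasp)
ims={n:eyes.get_image(n) for n in("top","side")}
cv2.imwrite("pics/a.png",cv2.resize(np.vstack([ims["top"],ims["side"]]),(560,840)[:2])[:,:,::-1][:,:,:] if 0 else ims["top"][:,:,::-1])
cv2.imwrite("pics/b.png",ims["side"][:,:,::-1])
for n in("top","side"):
    K,R,o=cal(n); print(n,K[0,0],o,R[:,2])
    for t,z in [("skewer",.007),("handle",.118),("collar",.064),("stand",0),("board",0),("weight_top",.056),("weight_low",.016),("crock",0)]:
        r=finder.tip_of(n,t); print(n,t,[(round(d["p"],2),np.round(d["at"],1).tolist(),np.round(ray(n,d["at"],z),4)[:2].tolist()) for d in r[:3]])
E
```

```text
0.0 [0.19669771 0.6454972  0.2305095 ] [[-0.957, 0.291, -0.0], [0.291, 0.957, -0.001], [0.0, -0.001, -1.0]] [ 0.58882414 -0.21693535 -0.65152796] 0.9998021099355423 0.0187
top 496.55587219088545 [0.40030668 0.02040436 1.24168143] [ 0.12009654 -0.02464915 -0.99245617]
top skewer [(0.61, [158.2, 227.0], [0.5075, 0.2779]), (0.5, [207.9, 204.3], [0.5658, 0.1563])]
top handle [(0.65, [144.1, 222.6], [0.5075, 0.2867]), (0.57, [147.3, 223.3], [0.506, 0.2795])]
top collar [(0.45, [149.4, 222.2], [0.5137, 0.2871])]
top stand [(0.84, [157.3, 226.7], [0.5089, 0.2816])]
top board [(0.62, [393.0, 212.1], [0.5525, -0.3111])]
top weight_top [(0.6, [400.4, 210.5], [0.5497, -0.3143])]
top weight_low [(0.38, [399.4, 208.7], [0.5593, -0.3231])]
top crock [(0.95, [267.2, 216.7], [0.5371, 0.0077]), (0.53, [216.9, 250.8], [0.4503, 0.1319])]
side 463.8622332088171 [ 0.50188449 -0.69313797  0.64748777] [ 0.05431741  0.78356723 -0.61892811]
side skewer [(0.5, [297.1, 366.7], [0.563, -0.2816]), (0.41, [247.7, 130.2], [0.5044, 0.4823])]
side handle [(0.57, [251.6, 127.8], [0.5134, 0.2896])]
side collar [(0.62, [249.0, 148.3], [0.5052, 0.2868])]
side stand [(0.63, [255.2, 170.2], [0.5183, 0.2862])]
side board []
side weight_top [(0.88, [296.1, 367.4], [0.5567, -0.3141]), (0.19, [276.6, 200.5], [0.5576, 0.0829])]
side weight_low []
side crock [(0.91, [267.5, 238.8], [0.5344, 0.0263]), (0.17, [219.1, 301.3], [0.4379, -0.1348])]
```

View pics/a.png

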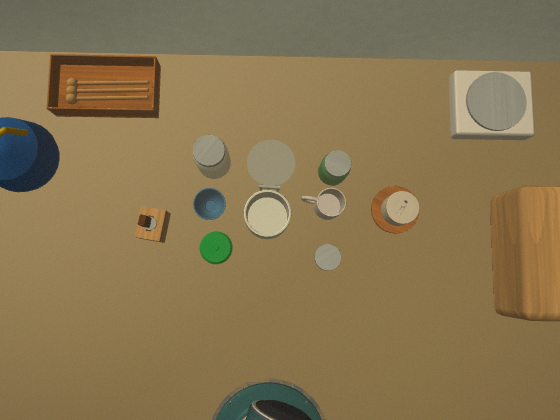

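View pics/b.png

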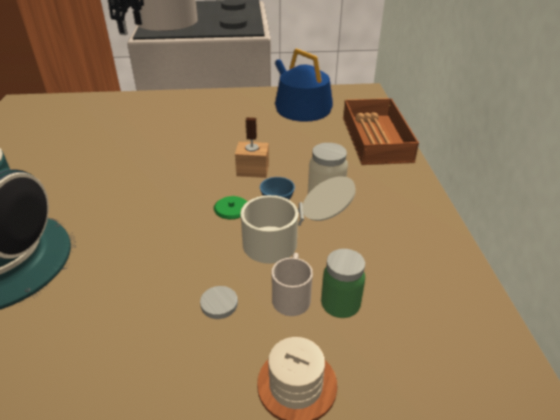

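The top view shows the stand with its skewer at (151,224), the crock at (267,214) with its lid leaning towards +x, and the weights at (400,208) on the board at (395,210). The mug is at (330,202) and jar_b at (335,165). The side view agrees. I'll move above the stand.

```bash
python3 -m inch '{"linear":[[-0.04,-0.0254,0],[-0.04,-0.0254,0],[-0.04,-0.0254,0],[-0.04,-0.0254,0],[-0.04,-0.0254,0],[-0.04,-0.0254,0],[-0.04,-0.0254,0],[-0.04,-0.0254,0],[-0.04,-0.0254,0],[-0.02,-0.0154,-0.02]],"rotation":[[0,0,0],[0,0,0],[0,0,0],[0,0,0],[0,0,0],[0,0,0],[0,0,0],[0,0,0],[0,0,0],[0,0,0]]}' 0.06 30
python3 - <<'E'
from h import *
K,R,o=C=cal("wrist"); print("cam",o,R[:,2])
im=save("wrist","c.png")
s=status.sense(); print(s["tool_pos"],np.round(s["tcp_rot"],3).tolist())
for t,z in [("handle",.118),("collar",.064),("stand",0)]:
    print(t,[(round(d["p"],2),np.round(d["at"],1).tolist(),np.round(ray("wrist",d["at"],z,C),4)[:2].tolist()) for d in finder.tip_of("wrist",t)[:3]])
for t in("handle","stand"):
    for d in finder.masks_of("wrist",t)[:2]: print(t,d["p"],d["rect"],cv2.minAreaRect(np.argwhere(d["mask"])[:,::-1].astype(np.float32)))
E
```

```text
time_s: 2.15
tool_pos: [0.4899, 0.2995, 0.2501]
tcp_rot: [[-0.956, 0.293, -0.002], [0.293, 0.956, -0.001], [0.002, -0.002, -1.0]]
wrist_force: [-0.7, -0.4, 0.1]
opening: 0.702
cam [0.41166928 0.32452142 0.39265015] [ 0.3053707  -0.09643853 -0.94733751]
[0.49154057 0.29852343 0.25400045] [[-0.956, 0.294, 0.002], [0.294, 0.956, 0.0], [-0.002, 0.001, -1.0]]
handle [(0.89, [267.8, 224.7], [0.5131, 0.2858])]
collar [(0.57, [272.4, 203.1], [0.5127, 0.2894])]
stand [(0.88, [271.7, 187.3], [0.5137, 0.2874])]
handle 0.68 [253.4, 188.9, 287.8, 250.1] ((272.2117919921875, 217.8384246826172), (63.96723556518555, 32.9748420715332), 82.40535736083984)
stand 0.76 [233.2, 151.4, 305.5, 243.0] ((268.5580139160156, 196.9931640625), (84.47622680664062, 63.035850524902344), 83.2901611328125)
```

View pics/c.png

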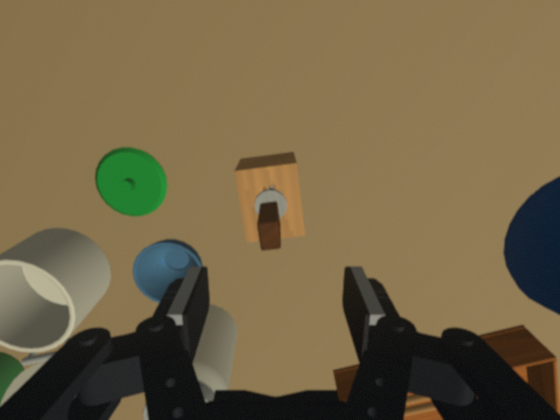

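The wrist view has the stand's top face at corners (236,172), (297,163), (304,236) and (247,241). The handle leans in view from (270,205) to its top at (270,237). Its narrow side lies across the fingers.

```bash
python3 - <<'E'
from h import *
C=cal("wrist")
P=[ray("wrist",u,.064,C)[:2] for u in[(236,172),(297,163),(304,236),(247,241)]]
for i in range(4):
    d=P[(i+1)%4]-P[i]; print(np.linalg.norm(d),np.arctan2(d[1],d[0]))
print(np.mean(P,0))
Q=[ray("wrist",u,.144,C)[:2] for u in[(259,226),(279,226),(280,248),(261,249)]]
for i in range(4):
    d=Q[(i+1)%4]-Q[i]; print("h",np.linalg.norm(d),np.arctan2(d[1],d[0]))
print(np.mean(Q,0))
# mask-based stand edges
m=finder.masks_of("wrist","stand")[0]["mask"]
# full silhouette fit: stand box pose
from scipy.optimize import minimize
def sil(p):
    c,s=np.cos(p[2]),np.sin(p[2]); v=[[p[0]+c*a-s*b,p[1]+s*a+c*b,z] for a in(-.0375,.0375) for b in(-.03,.03) for z in(0,.064)]
    h=[[p[3*0]+0,0,0]]
    im=np.zeros(m.shape,np.uint8); cv2.fillConvexPoly(im,cv2.convexHull(np.array([proj("wrist",q,C) for q in v])*16).astype(np.int32),1,shift=4)
    return im
hm=finder.masks_of("wrist","handle")[0]["mask"]
u=m|hm
def cost(p): return (sil(p).astype(bool)^u).sum()-(sil(p).astype(bool)&hm).sum()*0
best=min((minimize(cost,[.5125,.2875,y],method="Nelder-Mead",options=dict(initial_simplex=[[.5125,.2875,y],[.518,.2875,y],[.5125,.293,y],[.5125,.2875,y+.15]])) for y in(-.5,-.3,-.1,.1)),key=lambda r:r.fun)
print(best.x,best.fun,u.sum())
E
```

```text
0.058801953876362924 1.4244389110052302
0.07564623113968887 -0.18159070950829473
0.05836438926997905 -1.7704013137868158
0.07252469979016311 2.9656626696624073
[0.51249239 0.29048348]
h 0.015241326893336613 1.27592345740901
h 0.018445706477876925 -0.24997534621748171
h 0.014835522621409443 -1.8077750296571766
h 0.01932655074828794 2.911886054563517
[0.51301304 0.2903932 ]Traceback (most recent call last):
  File "<stdin>", line 23, in <module>
  File "<stdin>", line 23, in <genexpr>
    res = _minimize_neldermead(fun, x0, args, callback, bounds=bounds,
                               **options)
    fsim[k] = func(sim[k])
              ~~~~^^^^^^^^
    fx = function(np.copy(x), *(wrapper_args + args))
  File "<stdin>", line 22, in cost
  File "<stdin>", line 18, in sil
cv2.error: OpenCV(4.12.0) /io/opencv/modules/imgproc/src/convhull.cpp:143: error: (-215:Assertion failed) total >= 0 && (depth == CV_32F || depth == CV_32S) in function 'convexHull'
```

```bash
python3 -m inch '{"linear":[[-0.0115,-0.0015,0],[-0.0115,-0.0014,0],[0,0,0.03],[0,0,0.03],[0,0,0.03],[0,0,0.03],[0,0,0.03],[0,0,0.0045],[0,0,0],[0,0,0]],"rotation":[[0,0,0],[0,0,-0.118],[0,0,0],[0,0,0],[0,0,0],[0,0,0],[0,0,0],[0,0,0],[0,0,0],[0,0,0]]}' 0.06 30
python3 - <<'E'
from h import *
im=save("wrist","d.png")
s=status.sense(); print(s["tool_pos"],np.round(s["tcp_rot"],3).tolist())
E
```

```text
time_s: 3.8
tool_pos: [0.5109, 0.2923, 0.0983]
tcp_rot: [[-0.984, 0.177, 0.002], [0.177, 0.984, 0.001], [-0.001, 0.001, -1.0]]
wrist_force: [0.8, 0.4, 0.6]
opening: 0.701
[0.51085573 0.292286   0.09818762] [[-0.984, 0.177, 0.002], [0.177, 0.984, 0.001], [-0.001, 0.001, -1.0]]
```

View pics/d.png

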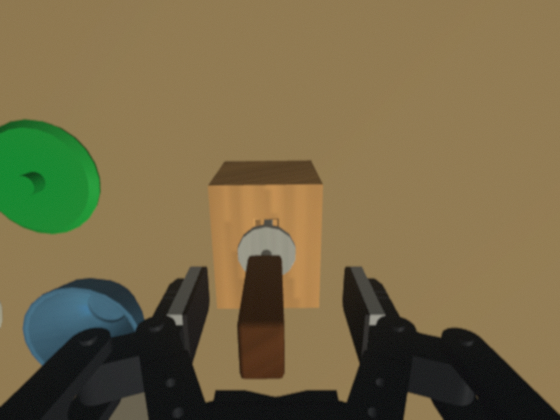

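The stand's edges now run straight in view, so the yaw is right. The handle top spans columns 239–284 around column 262, left of the finger midline at about 276, so I need a small shift.

```bash
python3 - <<'E'
from h import *
C=cal("wrist"); s=status.sense(); R=np.array(s["tcp_rot"]); t=np.array(s["tool_pos"])
for u,z in [((239,321),.144),((284,321),.144),((240,378),.144),((284,376),.144),((247,257),.144),((281,257),.144),((267,252),.069),((239,252),.069),((296,252),.069),((211,185),.064),((321,184),.064),((216,307),.064),((319,307),.064)]:
    print(u,np.round((R.T@(ray("wrist",u,z,C)-t))[:2],4))
for t_,z in [("handle",.118),("collar",.064)]:
    print(t_,[(round(d["p"],2),np.round(d["at"],1).tolist(),np.round((R.T@(ray("wrist",d["at"],z,C)-t))[:2],4)) for d in finder.tip_of("wrist",t_)[:1]])
print(proj("wrist",t,C))
E
```

```text
(239, 321) [ 0.0103 -0.0114]
(284, 321) [0.0103 0.0033]
(240, 378) [-0.0132 -0.0118]
(284, 376) [-0.0123  0.0035]
(247, 257) [ 0.0335 -0.0082]
(281, 257) [0.0335 0.0022]
(267, 252) [-0.0015 -0.0041]
(239, 252) [-0.0015 -0.0192]
(296, 252) [-0.0015  0.0115]
(211, 185) [ 0.0345 -0.033 ]
(321, 184) [0.035 0.024]
(216, 307) [-0.0396 -0.0345]
(319, 307) [-0.0396  0.026 ]
handle [(0.74, [264.0, 308.7], array([-0.0031, -0.0042]))]
collar [(0.71, [266.1, 245.7], array([-0.0001, -0.0047]))]
[274.4886935  277.21642838]
```

```bash
python3 -m inch '{"linear":[[-0.0015,-0.0042,0],[0,0,0]],"rotation":[[0,0,0],[0,0,0]]}'
python3 -m inch '{"linear":[[0,0,0],[0,0,0],[0,0,0],[0,0,0],[0,0,0],[0,0,0]],"rotation":[[0,0,0],[0,0,0],[0,0,0],[0,0,0],[0,0,0],[0,0,0]]}' 0 70
python3 -m inch '{"linear":[[0,0,-0.01],[0,0,-0.015],[0,0,-0.015],[0,0,-0.02],[0,0,-0.02],[0,0,-0.02],[0,0,-0.015],[0,0,0]],"rotation":[[0,0,0],[0,0,0],[0,0,0],[0,0,0],[0,0,0],[0,0,0],[0,0,0],[0,0,0]]}'
```

```text
time_s: 4.2
tool_pos: [0.5111, 0.2873, 0.097]
tcp_rot: [[-0.984, 0.177, 0.0], [0.177, 0.984, 0.0], [-0.0, 0.0, -1.0]]
wrist_force: [-0.2, 0.4, -0.1]
opening: 0.704
time_s: 4.95
tool_pos: [0.511, 0.2877, 0.0969]
tcp_rot: [[-0.984, 0.177, 0.0], [0.177, 0.984, 0.0], [-0.0, 0.0, -1.0]]
wrist_force: [-1.4, 1.2, 1.3]
opening: 0.177
time_s: 5.95
tool_pos: [0.5114, 0.2878, 0.2131]
tcp_rot: [[-0.984, 0.177, 0.002], [0.177, 0.984, 0.001], [-0.001, 0.001, -1.0]]
wrist_force: [1.6, -0.6, -1.5]
opening: 0.176
```

```bash
python3 -m inch '{"linear":[[0,0,-0.02],[-0.005,-0.025,-0.02],[-0.011,-0.05,0],[-0.011,-0.05,0],[-0.011,-0.05,0],[-0.012,-0.05,0],[-0.012,-0.05,0],[-0.012,-0.05,0],[-0.012,-0.05,0],[-0.012,-0.05,0],[-0.012,-0.05,0],[-0.011,-0.05,0]],"rotation":[[0,0,0],[0,0,0],[0,0,0],[0,0,0],[0,0,0],[0,0,0],[0,0,0],[0,0,0],[0,0,0],[0,0,0],[0,0,0],[0,0,0]]}'
python3 -m inch '{"linear":[[0,0,0],[0,0,0]],"rotation":[[0,0,0],[0,0,0]]}'
python3 - <<'E'
from h import *
K,R,o=C=cal("wrist")
im=save("wrist","e.png"); np.savez("e.npz",K=K,R=R,o=o)
s=status.sense(); print(s["tool_pos"],np.round(s["tcp_rot"],3).tolist(),np.round(s["qpos"],3),s["wrist_force"])
for t,z in [("weight_top",.056),("weight_low",.016),("board",0),("skewer",.16)]:
    print(t,[(round(d["p"],2),np.round(d["at"],1).tolist(),np.round(ray("wrist",d["at"],z,C),4)[:2].tolist()) for d in finder.tip_of("wrist",t)[:2]])
E
```

```text
time_s: 7.45
tool_pos: [0.5371, -0.2523, 0.2524]
tcp_rot: [[-0.984, 0.177, 0.0], [0.177, 0.984, 0.0], [-0.0, 0.0, -1.0]]
wrist_force: [0.8, -0.0, -0.7]
opening: 0.179
time_s: 7.7
tool_pos: [0.5372, -0.2503, 0.2521]
tcp_rot: [[-0.984, 0.177, -0.0], [0.177, 0.984, 0.0], [0.0, 0.0, -1.0]]
wrist_force: [0.2, -0.2, -1.3]
opening: 0.176
[ 0.53732098 -0.24980282  0.25211021] [[-0.984, 0.176, 0.0], [0.176, 0.984, 0.0], [0.0, 0.0, -1.0]] [-0.478 -0.068  1.595  0.     1.614 -1.872] [-0.30443066 -0.14644733 -0.63628325]
weight_top [(0.94, [218.0, 205.9], [0.5577, -0.3129])]
weight_low []
board [(0.74, [275.3, 216.6], [0.5997, -0.2615]), (0.6, [225.6, 191.4], [0.5586, -0.313])]
skewer [(0.69, [273.3, 213.9], [0.5393, -0.2518])]
```

View pics/e.png

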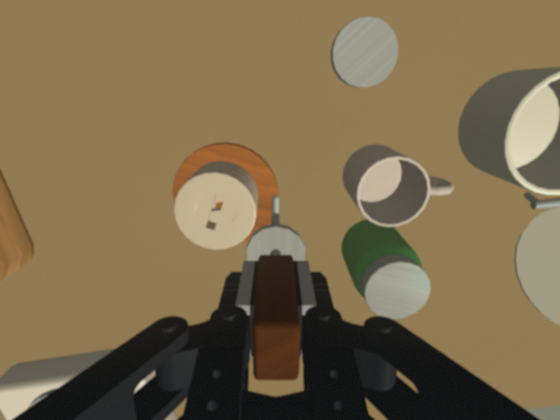

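The wrist view shows the top weight at (216,211) with a roughly vertical slot from (222,203) to (209,228). The held skewer hangs at (275,200–380). Joint 6 has too little range to turn counter-clockwise, so I'll make a half turn later; the foot is symmetric. First I'll look closely at the slot.

```bash
python3 - <<'E'
from h import *
d=np.load("e.npz"); C=(d["K"],d["R"],d["o"])
im=cv2.imread("pics/e.png"); cv2.imwrite("pics/f.png",cv2.resize(im[160:260,165:270],None,fx=5,fy=5,interpolation=cv2.INTER_CUBIC))
# rectify to plane z=0.076, 0.25 mm/px, centre guess
g=np.arange(-.055,.055,.00025); cx,cy=.5577,-.3129
X,Y=np.meshgrid(g,g); P=np.stack([cx+X,cy+Y,np.full_like(X,.0755)],-1)
q=(P-C[2])@C[1]@C[0].T; uv=(q[...,:2]/q[...,2:]).astype(np.float32)
r=cv2.remap(im,uv[...,0],uv[...,1],cv2.INTER_CUBIC); cv2.imwrite("rect.png",r)
cv2.imwrite("pics/g.png",np.hstack([cv2.resize(im[160:260,165:265],(400,400),interpolation=cv2.INTER_CUBIC),cv2.resize(r,(400,400))]))
E
```

```text
(no output)
```

View pics/g.png

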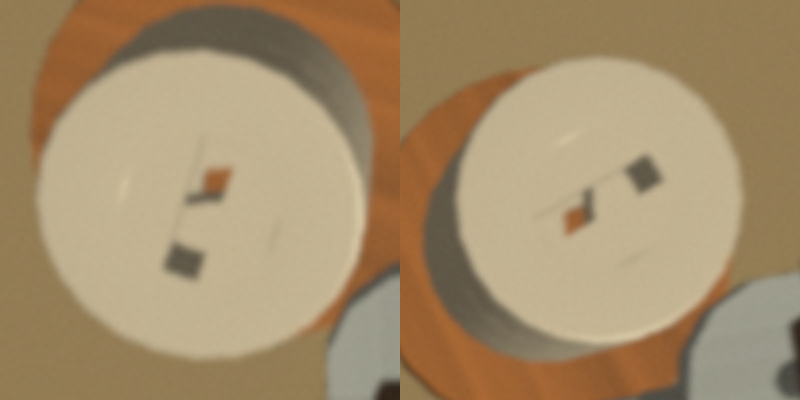

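```bash
python3 - <<'E'
from h import *
r=cv2.imread("rect.png"); g=cv2.cvtColor(r,cv2.COLOR_BGR2GRAY)
# circle fit of the disc: cream colour threshold
m=((r[...,2]>170)&(r[...,0]>115)).astype(np.uint8)
n,l,st,_=cv2.connectedComponentsWithStats(m); k=1+np.argmax(st[1:,4]); c=max(cv2.findContours((l==k).astype(np.uint8),0,1)[0],key=len)
print("circle",cv2.minEnclosingCircle(c), cv2.fitEllipse(c))
e=cv2.createCLAHE(6,(6,6)).apply(g)
lsd=cv2.createLineSegmentDetector(0)
for x in lsd.detect(cv2.GaussianBlur(e,(0,0),1.5))[0][:,0]:
    L=np.hypot(x[2]-x[0],x[3]-x[1]); mid=((x[0]+x[2])/2,(x[1]+x[3])/2)
    if L>18 and np.hypot(mid[0]-220,mid[1]-220)<95: print(np.round(x),round(L),"ang",round(float(np.arctan(np.divide(x[3]-x[1],x[2]-x[0]))),3))
cv2.imwrite("pics/h.png",cv2.resize(e[110:330,110:330],None,fx=3,fy=3,interpolation=cv2.INTER_CUBIC)[:600])
E
```

```text
circle ((219.7964324951172, 220.99578857421875), 157.83824157714844) ((220.0907745361328, 220.52780151367188), (309.34375, 312.9144287109375), 5.289764404296875)
[145. 235. 271. 167.] 144 ang -0.493
[216. 242. 184. 262.] 38 ang -0.56
[215. 204. 215. 242.] 37 ang -1.555
[274. 169. 293. 197.] 34 ang 0.974
[292. 199. 262. 217.] 35 ang -0.523
[261. 216. 245. 186.] 34 ang 1.083
[177. 261. 179. 234.] 26 ang -1.531
[179. 232. 202. 224.] 24 ang -0.336
[237. 194. 218. 206.] 22 ang -0.572
[249. 282. 267. 272.] 21 ang -0.534
[170. 233. 151. 243.] 21 ang -0.53
```

View pics/h.png

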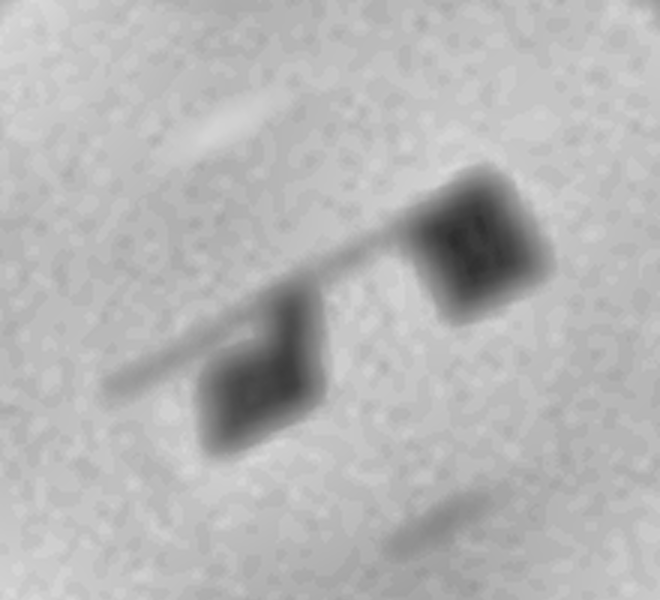

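The slot is sharp in this view. Its edge runs from (145,235) to (271,167) in the rectified picture, which gives a world yaw of about −0.51. Through it, the middle weight's slot edges run along y, at a yaw of about −1.56 (mod π). So from the top slot I can turn clockwise about 1.05 rad, and joint 6 stays in range. Next I'll get the skewer's offset in the tool.

```bash
python3 - <<'E'
from h import *
C=cal("wrist"); s=status.sense(); R=np.array(s["tcp_rot"]); t=np.array(s["tool_pos"])
im=eyes.get_image("wrist")
f=lambda u,z: np.round((R.T@(ray("wrist",u,z,C)-t))[:2],4)
for n,z in [("skewer",t[2]-.09),("collar",t[2]-.033),("handle",t[2]+.021)]:
    print(n,[(round(d["p"],2),np.round(d["at"],1),f(d["at"],z)) for d in finder.tip_of("wrist",n)[:2]])
print("foot end predicted px",proj("wrist",t+R@np.array([-.015,0,.0875]),C),"collar rim L/R/far",[np.round(proj("wrist",t+R@np.array(a),C),1) for a in([0,-.016,.028],[0,.016,.028],[-.016,0,.028])])
g=im[185:250,255:300]
cv2.imwrite("pics/i.png",np.hstack([cv2.resize(im[175:265,230:320],(600,600),interpolation=cv2.INTER_CUBIC)])[:,:,::-1])
E
```

```text
skewer [(0.72, array([272.4, 212.8]), array([-0.0008, -0.0018]))]
collar [(0.65, array([275.7, 247.5]), array([-0.0006,  0.0005]))]
handle [(0.95, array([275.1, 308.7]), array([-0.0023,  0.0003])), (0.5, array([215.8, 204.8]), array([ 0.042 , -0.0212]))]
foot end predicted px [274.97068318 232.87054646] collar rim L/R/far [array([244.7, 250.5]), array([304.6, 250.5]), array([274.7, 276.9])]
```

View pics/i.png

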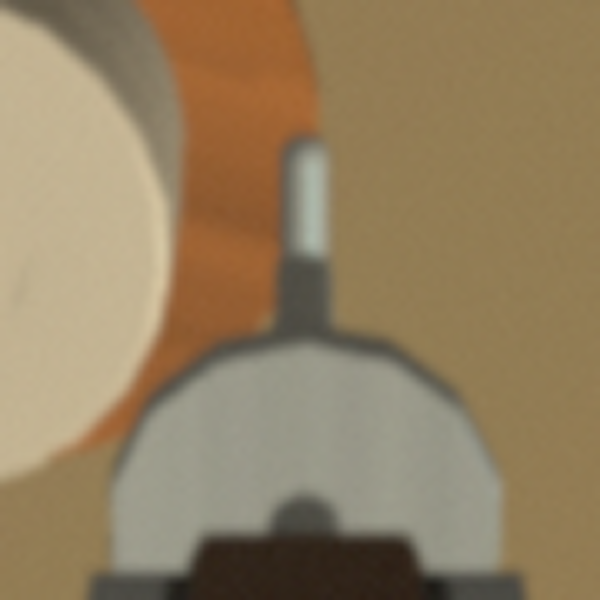

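The foot's near end is at column 276, row 195.7. The collar rim spans columns 246.5 to 305 and its near edge is at row 226.

```bash
python3 - <<'E'
from h import *
C=cal("wrist"); s=status.sense(); R=np.array(s["tcp_rot"]); t=np.array(s["tool_pos"])
f=lambda u,z: np.round((R.T@(ray("wrist",u,z,C)-t))[:2],4)
print("foot end",f((276,195.7),t[2]-.0875),"collar near",f((275.7,226),t[2]-.028),"L",f((246.5,250),t[2]-.028),f((305,250),t[2]-.028))
# where to move: skewer offset o in tool (x~0), target slot centre
tgt=np.array([.5576,-.3126]); print("delta world",tgt-t[:2],"tool",(R.T@np.r_[tgt-t[:2],0])[:2])
E
```

```text
foot end [0.0125 0.0007] collar near [0.0141 0.0005] L [ 0.0003 -0.015 ] [0.0003 0.0162]
delta world [ 0.02027218 -0.06247561] tool [-0.03097217 -0.05792139]
```

```bash
python3 -m inch '{"linear":[[-0.0145,-0.0289,0],[-0.0144,-0.0289,0],[0,0,0.02],[0,0,0.02],[0,0,0.02],[0,0,0.018],[0,0,0],[0,0,0]],"rotation":[[0,0,0.165],[0,0,0],[0,0,0.165],[0,0,0],[0,0,0],[0,0,0],[0,0,0],[0,0,0]]}'
python3 - <<'E'
from h import *
K,R_,o=C=cal("wrist"); s=status.sense(); R=np.array(s["tcp_rot"]); t=np.array(s["tool_pos"])
im=eyes.get_image("wrist"); print(t,np.round(R[:,0],3),s["wrist_force"])
print([np.round(proj("wrist",a,C)) for a in([.5576,-.3126,.0755],t)])
cv2.imwrite("pics/j.png",cv2.resize(im[110:310,180:380],(600,600),interpolation=cv2.INTER_CUBIC)[:,:,::-1])
E
```

```text
time_s: 9.15
tool_pos: [0.5505, -0.3136, 0.1745]
tcp_rot: [[-0.874, 0.486, 0.001], [0.486, 0.874, -0.0], [-0.001, -0.0, -1.0]]
wrist_force: [-0.6, 0.6, -0.4]
opening: 0.178
[ 0.55050762 -0.31357671  0.17452977] [-0.874  0.486 -0.001] [-0.56253842  0.55009934 -0.42369334]
[array([281., 215.]), array([274., 278.])]
```

View pics/j.png

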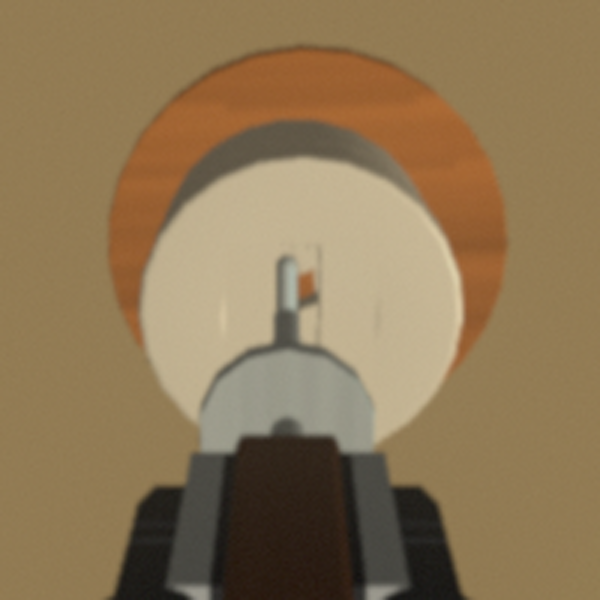

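The slot's right edge is at crop column 319 and its end at row 245, vertical like the foot at column 287, so the yaw is right. The foot is about 3.6 mm off because I turned between the shifts. The picture and the computed correction agree.

```bash
python3 -m inch '{"linear":[[-0.0037,0.0038,0],[0,0,0.004],[0,0,0.004],[0,0,0.003],[0,0,0]],"rotation":[[0,0,0],[0,0,0],[0,0,0],[0,0,0],[0,0,0]]}'
python3 -m inch '{"linear":[[0,0,0.0015],[0,0,0]],"rotation":[[0,0,0],[0,0,0]]}'
```

```text
time_s: 9.82
tool_pos: [0.5552, -0.312, 0.1624]
tcp_rot: [[-0.874, 0.486, -0.0], [0.486, 0.874, 0.0], [0.001, -0.0, -1.0]]
wrist_force: [-0.2, 0.3, 0.2]
opening: 0.178
time_s: 10.07
tool_pos: [0.5553, -0.3121, 0.1613]
tcp_rot: [[-0.874, 0.486, 0.0], [0.486, 0.874, 0.0], [0.0, 0.0, -1.0]]
wrist_force: [-0.1, -0.1, -0.1]
opening: 0.175
```

```bash
python3 -m inch '{"linear":[[0,0,0.004],[0,0,0.004],[0,0,0.004],[0,0,0.0025],[0,0,0]],"rotation":[[0,0,0],[0,0,0],[0,0,0],[0,0,0],[0,0,0]]}'
python3 -m inch '{"linear":[[0,0,0.001],[0,0,0.001],[0,0,0]],"rotation":[[0,0,0],[0,0,0],[0,0,0]]}'
```

```text
time_s: 10.7
tool_pos: [0.5553, -0.312, 0.1466]
tcp_rot: [[-0.874, 0.486, -0.0], [0.486, 0.874, 0.0], [0.0, 0.0, -1.0]]
wrist_force: [-0.6, -0.5, -0.4]
opening: 0.181
time_s: 11.08
tool_pos: [0.5554, -0.312, 0.1447]
tcp_rot: [[-0.874, 0.486, -0.0], [0.486, 0.874, 0.0], [0.0, -0.0, -1.0]]
wrist_force: [-0.6, 0.5, -0.2]
opening: 0.176
```

```bash
python3 -m inch '{"linear":[[0,0,0.001],[0,0,0]],"rotation":[[0,0,0],[0,0,0]]}'
python3 -m inch '{"linear":[[0,0,0.001],[0,0,0]],"rotation":[[0,0,0],[0,0,0]]}'
```

```text
time_s: 11.32
tool_pos: [0.5554, -0.3121, 0.144]
tcp_rot: [[-0.874, 0.486, 0.0], [0.486, 0.874, -0.0], [-0.0, -0.0, -1.0]]
wrist_force: [-0.6, -0.1, 1.4]
opening: 0.18
time_s: 11.58
tool_pos: [0.5555, -0.3121, 0.1431]
tcp_rot: [[-0.874, 0.486, 0.0], [0.486, 0.874, -0.0], [-0.001, -0.0, -1.0]]
wrist_force: [-1.1, -0.1, 3.9]
opening: 0.176
```

```bash
python3 -m inch '{"linear":[[0.0001,0.0003,0],[0.0001,0.0003,0],[0.0001,0.0003,0],[0.0001,0.0003,0],[0.0001,0.0003,0],[0.0001,0.0003,0],[0.0001,0.0003,0],[0,0,0]],"rotation":[[0,0,0.15],[0,0,0.15],[0,0,0.15],[0,0,0.15],[0,0,0.15],[0,0,0.15],[0,0,0.15],[0,0,0]]}'
python3 -m inch '{"linear":[[0,0,0.0005],[0,0,0]],"rotation":[[0,0,0],[0,0,0]]}'
```

```text
time_s: 12.58
tool_pos: [0.5566, -0.3103, 0.1425]
tcp_rot: [[-0.014, 1.0, -0.0], [1.0, 0.014, 0.0], [0.0, -0.0, -1.0]]
wrist_force: [1.4, 0.2, -0.4]
opening: 0.177
time_s: 12.82
tool_pos: [0.5567, -0.3103, 0.1423]
tcp_rot: [[-0.015, 1.0, 0.0], [1.0, 0.015, 0.0], [0.0, 0.0, -1.0]]
wrist_force: [1.2, 0.7, -0.1]
opening: 0.18
```

The force dropped to zero, so the foot is in the middle slot. I'll go on down.

```bash
python3 -m inch '{"linear":[[0,0,0.0015],[0,0,0.0015],[0,0,0]],"rotation":[[0,0,0],[0,0,0],[0,0,0]]}'
python3 -m inch '{"linear":[[0,0,0.003],[0,0,0.003],[0,0,0.003],[0,0,0.003],[0,0,0]],"rotation":[[0,0,0],[0,0,0],[0,0,0],[0,0,0],[0,0,0]]}'
python3 -m inch '{"linear":[[0,0,0.001],[0,0,0.001],[0,0,0.001],[0,0,0]],"rotation":[[0,0,0],[0,0,0],[0,0,0],[0,0,0]]}'
python3 -m inch '{"linear":[[0,0,0.001],[0,0,0]],"rotation":[[0,0,0],[0,0,0]]}'
```

```text
time_s: 13.2
tool_pos: [0.5565, -0.3103, 0.1391]
tcp_rot: [[-0.013, 1.0, -0.0], [1.0, 0.013, 0.0], [0.0, -0.0, -1.0]]
wrist_force: [1.9, -1.4, -0.1]
opening: 0.179
time_s: 13.82
tool_pos: [0.5565, -0.3103, 0.1269]
tcp_rot: [[-0.013, 1.0, -0.001], [1.0, 0.013, 0.0], [0.0, -0.001, -1.0]]
wrist_force: [-0.3, -0.5, -0.1]
opening: 0.182
time_s: 14.32
tool_pos: [0.5566, -0.3103, 0.1244]
tcp_rot: [[-0.013, 1.0, 0.0], [1.0, 0.013, -0.0], [-0.0, 0.0, -1.0]]
wrist_force: [0.2, -0.7, -0.5]
opening: 0.175
time_s: 14.58
tool_pos: [0.5567, -0.3104, 0.1236]
tcp_rot: [[-0.013, 1.0, 0.0], [1.0, 0.013, -0.0], [-0.0, 0.0, -1.0]]
wrist_force: [-1.0, 0.2, 2.3]
opening: 0.178
```

```bash
python3 -m inch '{"linear":[[-0.0001,-0.0003,0.0005],[-0.0001,-0.0003,0],[-0.0001,-0.0003,0],[-0.0001,-0.0003,0],[-0.0001,-0.0003,0],[-0.0001,-0.0003,0],[-0.0001,-0.0003,0],[0,0,0]],"rotation":[[0,0,-0.15],[0,0,-0.15],[0,0,-0.15],[0,0,-0.15],[0,0,-0.15],[0,0,-0.15],[0,0,-0.15],[0,0,0]]}'
python3 -m inch '{"linear":[[0,-0.0002,0],[0,0,0]],"rotation":[[0,0,-0.09],[0,0,0]]}'
```

```text
time_s: 15.58
tool_pos: [0.555, -0.3119, 0.1227]
tcp_rot: [[-0.873, 0.487, -0.0], [0.487, 0.873, -0.0], [0.0, -0.0, -1.0]]
wrist_force: [-0.8, -0.3, -1.5]
opening: 0.182
time_s: 15.82
tool_pos: [0.555, -0.312, 0.1227]
tcp_rot: [[-0.913, 0.409, -0.0], [0.409, 0.913, 0.0], [0.0, 0.0, -1.0]]
wrist_force: [-0.1, 0.0, -0.7]
opening: 0.179
```

It fell into the lowest slot. I'll lower to just above collar contact, at a TCP height of about 0.108.

```bash
python3 -m inch '{"linear":[[0,0,0.0015],[0,0,0.0015],[0,0,0]],"rotation":[[0,0,0],[0,0,0],[0,0,0]]}'
python3 -m inch '{"linear":[[0,0,0.003],[0,0,0.003],[0,0,0.003],[0,0,0.0015],[0,0,0]],"rotation":[[0,0,0],[0,0,0],[0,0,0],[0,0,0],[0,0,0]]}'
python3 -m inch '{"linear":[[0,0,0.001],[0,0,0]],"rotation":[[0,0,0],[0,0,0]]}'
```

```text
time_s: 16.2
tool_pos: [0.5549, -0.3119, 0.1195]
tcp_rot: [[-0.914, 0.407, -0.0], [0.407, 0.914, 0.0], [0.0, 0.0, -1.0]]
wrist_force: [0.1, -0.0, -0.7]
opening: 0.177
time_s: 16.82
tool_pos: [0.555, -0.312, 0.1092]
tcp_rot: [[-0.914, 0.406, -0.0], [0.406, 0.914, 0.0], [0.0, 0.0, -1.0]]
wrist_force: [-0.5, 0.4, -0.3]
opening: 0.174
time_s: 17.08
tool_pos: [0.555, -0.312, 0.1083]
tcp_rot: [[-0.914, 0.406, 0.0], [0.406, 0.914, -0.0], [-0.0, 0.0, -1.0]]
wrist_force: [-0.3, -0.5, -0.3]
opening: 0.178
```

```bash
python3 -m inch '{"linear":[[0,0,0.0006],[0.0001,0.0003,0],[0.0001,0.0003,0],[0.0001,0.0003,0],[0.0001,0.0003,0],[0.0001,0.0003,0],[0.0001,0.0003,0],[0.0001,0.0003,0],[0.0001,0.0003,0],[0.0001,0.0003,0],[0.0001,0.0003,0],[0,0,0]],"rotation":[[0,0,0],[0,0,0.15],[0,0,0.15],[0,0,0.15],[0,0,0.15],[0,0,0.16],[0,0,0.16],[0,0,0.16],[0,0,0.16],[0,0,0.16],[0,0,0.16],[0,0,0]]}'
python3 -c "
from h import *
s=status.sense(); print(s['wrist_force'],s['wrist_torque'],np.round(s['qpos'],2))"
python3 -m inch '{"linear":[[0,0,-0.0015],[0,0,-0.0015],[0,0,-0.0015],[0,0,0]],"rotation":[[0,0,0],[0,0,0],[0,0,0],[0,0,0]]}'
```

```text
time_s: 18.58
tool_pos: [0.557, -0.3102, 0.1078]
tcp_rot: [[0.395, 0.919, -0.0], [0.919, -0.395, -0.0], [-0.0, 0.0, -1.0]]
wrist_force: [0.0, -1.9, -0.1]
opening: 0.181
[ 0.04411005 -1.93022394 -0.10266326] [-0.46705752  0.31036651  0.06666734] [-0.55  0.09  1.67 -0.    1.38 -0.14]
time_s: 19.08
tool_pos: [0.557, -0.3098, 0.112]
tcp_rot: [[0.395, 0.919, -0.0], [0.919, -0.395, 0.0], [0.0, -0.0, -1.0]]
wrist_force: [-0.9, 0.4, -4.5]
opening: 0.179
```

```bash
python3 -m inch '{"linear":[[0,0,-0.004],[0,0,-0.006],[0,0,-0.01],[0,0,-0.015],[0,0,-0.015],[0,0,-0.015],[0,0,-0.015],[0,0,-0.015],[0,0,-0.01],[0,0,-0.005],[0,0,0],[0,0,0]],"rotation":[[0,0,0],[0,0,0],[0,0,0],[0,0,0],[0,0,0],[0,0,0],[0,0,0],[0,0,0],[0,0,0],[0,0,0],[0,0,0],[0,0,0]]}'
python3 - <<'E'
from h import *
from scipy.optimize import least_squares
s=status.sense(); print(s["tool_pos"],s["wrist_force"])
a=np.linspace(0,2*np.pi,120)
for n in("top","side"):
    im=eyes.get_image(n); cv2.imwrite(f"pics/k_{n}.png",im[:,:,::-1]); C=cal(n)
    m=finder.masks_of(n,"crock")[0]["mask"].astype(np.uint8)
    g=cv2.GaussianBlur(cv2.cvtColor(im,cv2.COLOR_RGB2GRAY),(0,0),1).astype(float); G=np.hypot(cv2.Sobel(g,6,1,0),cv2.Sobel(g,6,0,1))
    def sc(x,y):
        t=0
        for r in(.056,.050):
            p=np.array([proj(n,[x+r*np.cos(b),y+r*np.sin(b),.085],C) for b in a[::2]]).astype(np.float32)
            t+=cv2.remap(G,p[:,0][None],p[:,1][None],1).mean()
        return t
    gr=[(sc(x,y),x,y) for x in np.arange(.51,.565,.002) for y in np.arange(-.015,.045,.002)]
    gr.sort(reverse=True); print(n,np.round(gr[:5],4).tolist())
    for t_,z in [("weight_low",s["tool_pos"][2]-.095),("weight_top",s["tool_pos"][2]-.055)]:
        print(t_,[(round(d["p"],2),np.round(ray(n,d["at"],z,C),3)[:2]) for d in finder.tip_of(n,t_)[:1]])
E
```

```text
time_s: 20.58
tool_pos: [0.5569, -0.3099, 0.2215]
tcp_rot: [[0.396, 0.918, -0.001], [0.918, -0.396, 0.0], [0.0, -0.001, -1.0]]
wrist_force: [-0.2, 1.3, -5.0]
opening: 0.179
[ 0.55689013 -0.30988611  0.22151677] [-0.19873045  1.32174437 -5.00466233]
top [[269.0459, 0.538, 0.009], [253.487, 0.538, 0.011], [251.958, 0.536, 0.009], [242.1734, 0.536, 0.011], [233.8067, 0.534, 0.005]]
weight_low []
weight_top [(0.62, array([ 0.554, -0.311]))]
side [[151.0564, 0.538, 0.009], [147.6833, 0.538, 0.007], [147.4738, 0.538, 0.011], [143.7748, 0.54, 0.011], [140.7805, 0.54, 0.009]]
weight_low []
weight_top [(0.83, array([ 0.554, -0.315]))]
```

View pics/k_side.png

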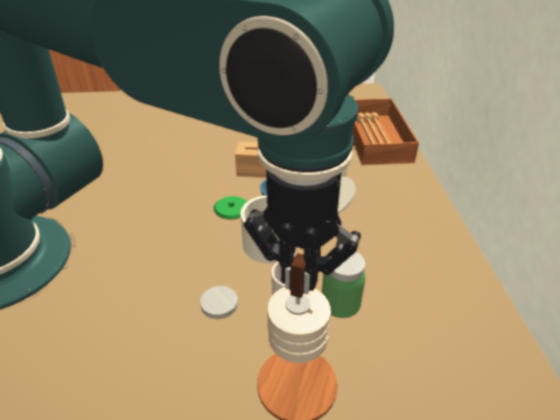

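The picture shows all three weights hanging as one stack at (298,325), with the board left bare below. Both cameras put the crock at (0.538, 0.009). I'll carry the stack over.

```bash
python3 -m inch '{"linear":[[0.0057,-0.0029,0],[0.0144,-0.0072,0],[0.0258,-0.013,0],[0.0316,-0.0159,0],[0.0345,-0.0174,0],[0.0345,-0.0174,0],[0.0345,-0.0174,0],[0.0345,-0.0174,0],[0.0316,-0.0159,0],[0.023,-0.0116,0],[0.0115,-0.0058,0],[0.0057,-0.0029,0]],"rotation":[[0,0,0],[0,0,0],[0,0,0],[0,0,0],[0,0,0],[0,0,0],[0,0,0],[0,0,0],[0,0,0],[0,0,0],[0,0,0],[0,0,0]]}'
python3 -m inch '{"linear":[[0,0,0.01],[0,0,0.01],[0,0,0]],"rotation":[[0,0,0],[0,0,0],[0,0,0]]}'
python3 - <<'E'
from h import *
s=status.sense(); t=np.array(s["tool_pos"]); print(t,s["wrist_force"])
for n in("top","side"):
    im=eyes.get_image(n); C=cal(n)
    cv2.imwrite(f"pics/l_{n}.png",cv2.resize(im[130:330,170:390],None,fx=2.5,fy=2.5)[:,:,::-1])
    print(n,[(round(d["p"],2),np.round(ray(n,d["at"],t[2]-.055,C),3)[:2]) for d in finder.tip_of(n,"weight_top")[:1]],[(round(d["p"],2),np.round(ray(n,d["at"],0,C),3)[:2]) for d in finder.tip_of(n,"crock")[:1]],
     [np.round(proj(n,a,C)) for a in([.538,.009,.085],[.538,.009,t[2]-.095])])
E
```

```text
time_s: 22.48
tool_pos: [0.5376, 0.0118, 0.2223]
tcp_rot: [[0.395, 0.919, 0.0], [0.919, -0.395, -0.0], [-0.0, 0.0, -1.0]]
wrist_force: [0.4, -0.5, -4.3]
opening: 0.18
time_s: 22.85
tool_pos: [0.5374, 0.0106, 0.2007]
tcp_rot: [[0.397, 0.918, -0.002], [0.918, -0.397, -0.0], [-0.001, -0.002, -1.0]]
wrist_force: [0.5, 0.2, -4.8]
opening: 0.174
[0.53735793 0.01063135 0.20069983] [ 0.46825892  0.17438718 -4.79924875]
top [(0.48, array([0.535, 0.011]))] [(0.8, array([0.534, 0.003]))] [array([267., 212.]), array([267., 211.])]
side [(0.83, array([0.537, 0.002]))] [(0.61, array([0.533, 0.019]))] [array([269., 212.]), array([269., 204.])]
```

View pics/l_side.png

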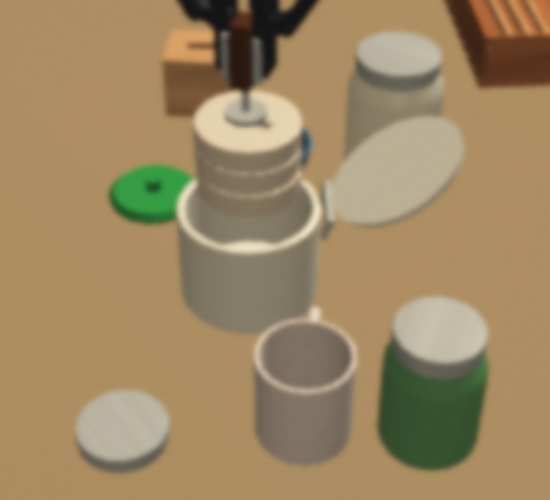

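The stack (crop column 248) hangs centred over the crock (249), and the lid at the right is clear. I'll lower it.

```bash
python3 -m inch '{"linear":[[0,0,0.005],[0,0,0.01],[0,0,0.01],[0,0,0.01],[0,0,0.01],[0,0,0.005],[0,0,0]],"rotation":[[0,0,0],[0,0,0],[0,0,0],[0,0,0],[0,0,0],[0,0,0],[0,0,0]]}'
python3 -m inch '{"linear":[[0,0,0.008],[0,0,0.008],[0,0,0.008],[0,0,0.008],[0,0,0.006],[0,0,0.003],[0,0,0]],"rotation":[[0,0,0],[0,0,0],[0,0,0],[0,0,0],[0,0,0],[0,0,0],[0,0,0]]}'
```

```text
time_s: 24.02
tool_pos: [0.5377, 0.0112, 0.1519]
tcp_rot: [[0.396, 0.918, -0.001], [0.918, -0.396, 0.0], [-0.0, -0.0, -1.0]]
wrist_force: [0.5, -0.1, -4.4]
opening: 0.175
time_s: 24.9
tool_pos: [0.5378, 0.0112, 0.1111]
tcp_rot: [[0.396, 0.918, -0.0], [0.918, -0.396, -0.0], [-0.0, -0.0, -1.0]]
wrist_force: [0.3, 1.4, -5.4]
opening: 0.18
```

```bash
python3 -m inch '{"linear":[[0,0,0.0015],[0,0,0.0015],[0,0,0]],"rotation":[[0,0,0],[0,0,0],[0,0,0]]}'
```

```text
time_s: 25.28
tool_pos: [0.5378, 0.0112, 0.1081]
tcp_rot: [[0.396, 0.918, -0.0], [0.918, -0.396, 0.0], [-0.0, -0.0, -1.0]]
wrist_force: [0.3, -0.0, -5.6]
opening: 0.175
```

```bash
python3 -m inch '{"linear":[[0,0,0.001],[0,0,0.001],[0,0,0.001],[0,0,0.001],[0,0,0]],"rotation":[[0,0,0],[0,0,0],[0,0,0],[0,0,0],[0,0,0]]}'
python3 -m inch '{"linear":[[0,0,0.0007],[0,0,0.0007],[0,0,0.0007],[0,0,0]],"rotation":[[0,0,0],[0,0,0],[0,0,0],[0,0,0]]}'
```

```text
time_s: 25.9
tool_pos: [0.5378, 0.0112, 0.1041]
tcp_rot: [[0.396, 0.918, -0.0], [0.918, -0.396, -0.0], [-0.0, -0.0, -1.0]]
wrist_force: [-0.5, -0.0, -4.7]
opening: 0.177
time_s: 26.4
tool_pos: [0.5378, 0.0112, 0.1021]
tcp_rot: [[0.396, 0.918, -0.0], [0.918, -0.396, -0.0], [-0.0, -0.0, -1.0]]
wrist_force: [-0.0, -0.9, -3.8]
opening: 0.177
```

```bash
python3 -m inch '{"linear":[[0,0,0.0007],[0,0,0.0007],[0,0,0]],"rotation":[[0,0,0],[0,0,0],[0,0,0]]}'
```

```text
time_s: 26.78
tool_pos: [0.5379, 0.0112, 0.1009]
tcp_rot: [[0.396, 0.918, 0.0], [0.918, -0.396, -0.0], [0.0, 0.0, -1.0]]
wrist_force: [0.9, 0.8, -1.4]
opening: 0.175
```

```bash
python3 -m inch '{"linear":[[0,0,0.0007],[0,0,0.0007],[0,0,0]],"rotation":[[0,0,0],[0,0,0],[0,0,0]]}'
python3 -m inch '{"linear":[[0,0,0.0004],[0,0,0]],"rotation":[[0,0,0],[0,0,0]]}'
```

```text
time_s: 27.15
tool_pos: [0.5378, 0.0112, 0.0992]
tcp_rot: [[0.396, 0.918, -0.0], [0.918, -0.396, -0.0], [-0.0, -0.0, -1.0]]
wrist_force: [-0.3, -0.3, -0.8]
opening: 0.173
time_s: 27.4
tool_pos: [0.5378, 0.0112, 0.0989]
tcp_rot: [[0.396, 0.918, -0.0], [0.918, -0.396, 0.0], [-0.0, -0.0, -1.0]]
wrist_force: [0.0, -0.2, -0.1]
opening: 0.174
```

```bash
python3 -m inch '{"linear":[[0,0,0],[0,0,0],[0,0,0],[0,0,0]],"rotation":[[0,0,0],[0,0,0],[0,0,0],[0,0,0]]}' 0.04
python3 -m inch '{"linear":[[0,0,-0.01],[0,0,-0.02],[0,0,-0.02],[0,0,-0.03],[0,0,-0.03],[0,0,-0.03],[-0.04,0.02,0],[-0.05,0.02,0],[-0.05,0.02,0],[-0.05,0.02,0],[0,0,0]],"rotation":[[0,0,0],[0,0,0],[0,0,0],[0,0,0],[0,0,0],[0,0,0],[0,0,0],[0,0,0],[0,0,0],[0,0,0],[0,0,0]]}'
python3 - <<'E'
from h import *
s=status.sense(); print(s["tool_pos"])
o=[]
for n in("top","side"):
    im=eyes.get_image(n); C=cal(n); o.append(cv2.resize(im[130:290,190:350],(400,400),interpolation=cv2.INTER_CUBIC))
    print(n,[(t,[(round(d["p"],2),np.round(ray(n,d["at"],z,C),3)[:2]) for d in finder.tip_of(n,t)[:1]]) for t,z in(("weight_top",.046),("handle",.12),("collar",.066),("crock",0))],[np.round(proj(n,a,C)) for a in([.538,.009,.066],[.538,.009,.146])])
cv2.imwrite("pics/m.png",np.hstack(o)[:,:,::-1])
E
```

```text
time_s: 27.9
tool_pos: [0.5378, 0.0112, 0.0989]
tcp_rot: [[0.396, 0.918, 0.0], [0.918, -0.396, -0.0], [0.0, 0.0, -1.0]]
wrist_force: [-0.0, -0.6, -0.4]
opening: 0.469
time_s: 29.28
tool_pos: [0.5356, -0.1979, 0.2401]
tcp_rot: [[0.399, 0.917, 0.001], [0.917, -0.399, -0.001], [-0.0, 0.001, -1.0]]
wrist_force: [0.4, -0.3, 0.9]
opening: 0.468
[ 0.53564596 -0.19792117  0.24009253]
top [('weight_top', [(0.61, array([0.531, 0.012]))]), ('handle', [(0.57, array([0.543, 0.01 ]))]), ('collar', [(0.59, array([0.534, 0.01 ]))]), ('crock', [(0.74, array([0.541, 0.008]))])] [array([267., 213.]), array([267., 209.])]
side [('weight_top', [(0.86, array([0.537, 0.006]))]), ('handle', [(0.8, array([0.536, 0.011]))]), ('collar', [(0.67, array([0.546, 0.011]))]), ('crock', [(0.71, array([0.528, 0.013]))])] [array([269., 220.]), array([269., 186.])]
```

View pics/m.png

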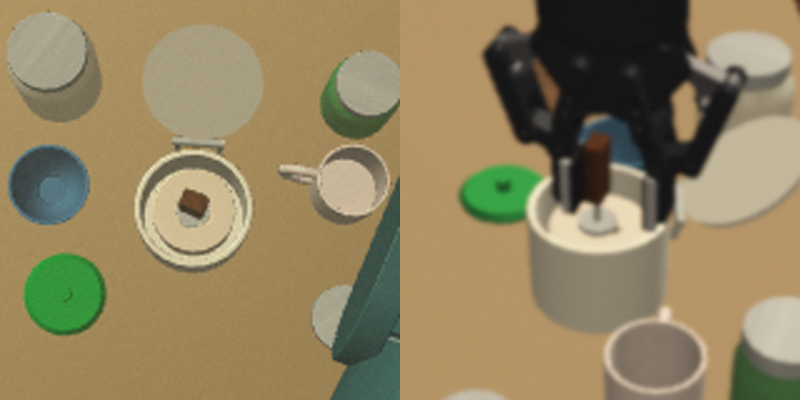

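The stack lies flat and centred in the crock (top view at (193,210)) with the skewer upright, and the gripper is clear. Nothing else has moved.

```bash
python3 -m inch '{"linear":[[0,0,0],[0,0,0]],"rotation":[[0,0,0],[0,0,0]]}'; python3 -c "
from plant import order; print(order.hand_in())"
```

```text
time_s: 30.02
tool_pos: [0.5361, -0.1949, 0.2389]
tcp_rot: [[0.396, 0.918, -0.0], [0.918, -0.396, 0.0], [-0.0, -0.0, -1.0]]
wrist_force: [0.0, 0.1, -0.4]
opening: 0.468
the job is handed in; nothing more can be done
None
```

All three weights are now standing as one stack in the crock with the skewer upright through them. I handed the job in at about 30 s; it reported no verdict.

- **Feeling through:** I gripped the handle, drew the skewer out, and fed the foot through the top slot (yaw −0.51). It dropped through the middle slot after a turn of about 1.05 rad clockwise. It went through the lowest slot at about −0.42. The highest force I read while feeling was about 4 N.
- **Locking and lifting:** I turned the foot about 1.56 rad under the lowest weight and lifted. The wrist force read about 4.5 to 5 N, and the side picture showed all three weights hanging together over the bare board.
- **Setting down:** I lowered the stack in steps of about 1 mm until the collar was about to rest on the top weight, then released and backed away upward.

**Last checks:** the final top and side pictures show the stack flat and centred in the crock, the skewer upright, the gripper clear and no bystander visibly moved. The two cameras' finders put the top weight about 4 to 8 mm from my crock centre, within the 16 mm allowed. Their crock positions scattered by about 1 cm, so I used a rim fit in both cameras, which agreed at (0.538, 0.009).

**Not checked directly:** I could not see the foot once the stack was in the crock. That it is still turned across the lowest slot is inferred from the tool's yaw, which I kept constant from the lock until release.

I viewed 12 pictures, two past the budget of 10.

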